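# Load an idler roller into the V-block marking fixture and clamp it

## Robot

A 6-joint arm with a two-finger parallel gripper is mounted at the origin on a cart in front of the work surface, level with it; the furniture and walls round the work are solid. World frame = base frame: x ahead of the robot, y to its left, z up, the work surface at z = 0. Lengths are in m, angles in rad, forces in N, time in s.
With the tool pointing down it reaches from about 0.3 to 0.85 m from the base axis. Payload 5.4 kg.
Tool frame: the origin (TCP) lies between the finger pads; the fingertips stand 8 mm ahead of it and the grasp point (between the pads) lies 11 mm behind it (tip_extent is the distance from the TCP to the fingertips, in m); z points along the fingers, y is the line along which they close (so a half turn about z gives the same grasp; the last joint's range is limited). The gripper opens to 85 mm and grips with 20 to 120 N. Pads are 22 mm wide; open, the fingers measure 114 mm over their backs; the gripper's body (76 mm by 85 mm) begins 54 mm behind the grasp point. The pads swing forward as they close: fully open they stand 13 mm farther back than shut.
Start: joints at [-1.459, 0.158, 1.597, -0, 1.386, -0.21], TCP at [0.182, -0.545, 0.239] pointing down, gripper open.
Joint ranges: [-2.91, 2.91], [-0.94, 2.29], [0.18, 2.7], [-1.29, 4.43], [0.17, 2.64], [-3, 3]. Speed limits (rad/s): [2.57, 2.57, 3.14, 3.14, 3.14, 3.14].

## Interface

Orientations are given as a unit quaternion [w, x, y, z].
In Python, from rig import read_state, grab_frame, job_done, tip_extent gives the robot as it stands.
- The arm moves only by the tool servo_tool, never from a script. Its argument "steps" is a list of rows, each an object of numbers: "tx", "ty", "tz": the shift along the tool's x, y, z each as a share of 0.3 m, from -1 to 1; "yaw": the turn about the tool's z as a share of 180 degrees, from -1 to 1; "jaw": the finger opening in mm, from 0 to 85.4. In form: [{"tx": .., "ty": .., "tz": .., "yaw": .., "jaw": ..}, ...]. A call has 1 to 5 rows; each row is the pose to reach, as a shift and turn from the pose commanded when the call began, along the tool's axes at that moment, turning the shorter way round; what a row does not reach only later rows make up. A row lasts 1/12 s, in which the tool goes at most 41.7 mm and 7.16 degrees, less where a joint would pass 70% of its speed; a pose out of reach is approached as far as the arm can. A call with a number of a shift or a turn outside -1 to 1 is refused whole. A call with a gripper value outside its range is refused whole. The fingers move at their own pace and stop on an object; "newtons" is the grip in N (left out, the last holds). Time passes only in rows, so rows that repeat a pose let the fingers close. It gives the time, the measured TCP pose, the force, the opening and the grip force at its end, in the units of the state.
- read_state(): the state, without advancing time (a new reading comes with each control period).
- grab_frame(name): name is "scene" or "top" or "wrist"; returns a dict with "frame" (480x640x3 uint8, red, green, blue), "range_z" (480x640 float32, m along the optical axis (not along the pixel's ray), 0 where there is no reading), "K" (3x3 intrinsics, pixels), "k1" (the pictures are not rectified: a ray, as slopes to the right and down, at radius r is drawn at 1 + k1 r^2 times it, then the intrinsics apply), "world_from_camera" (4x4, takes a point from camera to world coordinates). Camera axes: x right, y down, z forward; pixel columns grow to the right and rows downward; lengths in m; the calibration is good to about 2 mm. A picture is of the moment at which its call begins.
- job_done(): hands the job in; it is judged then, once.
The state is a dict: "t": time; "joints": joint angles; "joint_velocities": joint speeds; "joint_torque": joint torques, N m; "ee_pos": TCP position; "tool_rot": TCP orientation; "wrist_force": force on the tool from outside, world axes, zero at the start; "ft_torque": the same for the moment, N m; "width": finger opening in m; "gripper_force": force on a finger pad.
Only numpy, scipy, OpenCV 4.12 (cv2) and the standard library are available. Lean on these libraries where they do the work, as an engineer would, in place of code of your own. Each camera call takes 0.05 s, during which the arm holds its last target. There are 200 camera calls.

## Task

Load the steel roller for marking: it stands on end on the bench, so lay it down into the V-block of the fixture and bring its end right up against the end stop, without dropping it, letting it topple or ramming the stop. Let go of it so that it centres itself in the V, and only then press the toggle clamp's handle fully down, so that the rubber tip holds the roller. Leave the label roll, dish, small V-block and grease pot where they are.

Things in the scene. Friction and masses are not known exactly. Their poses are not given: they have to be found in the camera images.
- roller: idler roller to be marked: bright steel tube, solid to the touch, diameter 50 mm, length 180 mm, black bearing caps flush in both ends, both ends alike, 0.45 to 0.7 kg. Starts standing on end on the bench. Origin: centre of the end it first stands on; its z axis is the roller's axis, towards the other end
- roller_center (a point): middle of the roller, on its axis, 90 mm from each end
- fixture: marking fixture, fixed to the bench: aluminium base plate 84 x 220 x 12 mm (y -78 to +142 mm); on it, in one line along y, a steel V-block, an end stop and a toggle clamp on a riser (44 mm wide, y 72 to 137 mm, cheeks up to z 123). Origin on the bench under the V's centre line; z up, y along the V towards stop and clamp, x across it
- v_seat (a point): where the roller's middle lies when it is seated and home (fixture x 0, y -40, z 63.4 mm; axes as the fixture's). V-block: y -70 to +45 mm, 76 wide, top at z 58, 90-degree V 61 wide at the top, root at z 28, open at both ends. A roller in place has its top at z 88 and overhangs the block's -y end by 60 mm to y = -130, with only the bench under it
- stop_face (a point): centre of the end stop's flat round steel button, 20 mm across, looking to fixture -y (fixture y 50, z 63.4 mm); it sits on a rigid bracket 48 mm wide and 80 mm high. The roller's end face must touch it. Pushing the roller along the V takes up to about 10 N; more is felt at the stop
- clamp_handle (a joint): angle between the toggle clamp's handle and its bar: 0 open (handle rising at 61 degrees, tip to fixture +y; bar raised 66 degrees over the V), about 2.07 rad at its hard stop, clamped (handle 8 degrees above level). Stays where it is left; 1 to 3 N at the grip move it until the rubber tip meets the roller at about 1.85, then up to 10 N, less past the dead centre
- handle_grip (a point): on the axis of the handle's round black grip (18 mm thick, reaching from 50 mm before this point to 28 mm past it); its y axis points along the grip to the tip. In the fixture's frame it lies at y 147, z 196 mm when open, and moves down and outwards to y 175, z 146 mm when clamped. Push it down from above; the handle turns about 50 degrees on the way
- clamp_pad: the clamp's sprung spindle with a rubber tip of 18 mm; clamped, it presses the roller's top at fixture y = 5 mm with 10 to 15 N; open, its tip is the part of the clamp nearest the V's open end (fixture y 25, z 170 mm). Origin on the spindle, 30 mm above its tip
- label_roll: bystander: roll of white labels, 68 mm across, 30 mm high, lying flat
- steel_dish: bystander: small steel dish, 67 mm across, 24 mm high
- v_block: bystander: small grey V-block, 45 x 50 x 34 mm
- grease_pot: bystander: green pot with black lid, 64 mm across, 44 mm high
Not all that is in view belongs to the job. Of the things that look like the roller, take the one that is farthest to the robot's left at the start.

How it is judged:
On the way, in this order (a step that is already met when the one before it is completed fails the run):
1. the roller lies released in the V, centred and home against the stop, with the clamp still open (x of roller_center in the frame of v_seat between -0.003 and 0.003 m and z of roller_center in the frame of v_seat between -0.003 and 0.003 m and y of roller_center in the frame of v_seat above -0.0025 m and angle between the z axis of roller and the y axis of fixture, either way round below 0.035 rad and contact force between the fingers and roller below 0.2 N and value of joint clamp_handle below 0.6 rad), for 0.2 s.
2. the clamp's handle is fully down and the tip presses the roller (value of joint clamp_handle above 2.03 rad and contact force between clamp_pad and roller above 5 N), for 0.2 s.
At the end, for the whole second after the job is handed in: The roller lies at rest along the V-block (axis within 2 degrees and 3 mm of the V's), its end within 2.5 mm of the stop button, and the clamp's handle is fully down (clamp_handle at least 2.03 rad) with the rubber tip pressing the roller with more than 5 N (all of step 2 and x of roller_center in the frame of v_seat between -0.003 and 0.003 m and z of roller_center in the frame of v_seat between -0.003 and 0.003 m and y of roller_center in the frame of v_seat above -0.0025 m and angle between the z axis of roller and the y axis of fixture, either way round below 0.035 rad and linear speed of roller below 0.01 m/s); the robot touches nothing.
It fails at once if the roller is dropped or topples: faster than 0.5 m/s (a fall of more than 13 mm) while the fingers do not touch it (contact force between the fingers and roller below 0.05 N and linear speed of roller above 0.5 m/s).
It fails at once if the roller is rammed into the fixture (more than 80 N between them) (contact force between roller and fixture above 80 N).
It fails at once if a bystander is moved more than 20 mm (distance of any of label_roll, steel_dish, v_block, grease_pot from where it was at the start of the episode above 0.02 m).
It also fails if it takes over 64 s, if anything falls off the work surface, if the arm or the gripper's body presses on something with over 40 N, if the wrist force passes 120 N, or if a joint passes its speed limit or range.

## Working session

There is one attempt and no reset: what is moved stays moved. The work goes in short steps, Python scripts to look and compute and a tool call to move; the robot and the scene stay as the last step left them, time stands still between calls to the robot, and variables do not carry over. Pictures are saved under pics/ and viewed, at most 10 in all, crops included, and the job is handed in when it is done.

Besides the shell and the picture viewer there is one more tool, called after "Call:" by a JSON object that holds its "fn" and its "kwargs", one argument or row to a line. servo_tool: Moves the arm, as the interface text tells. Shift numbers are shares of 0.3 m and turn numbers shares of 180 degrees, none past 1 either way. Its arguments: {"type":"object","properties":{"steps":{"type":"array","items":{"type":"object","properties":{"tx":{"type":"number"},"ty":{"type":"number"},"tz":{"type":"number"},"yaw":{"type":"number"},"jaw":{"type":"number"}}}},"newtons":{"type":"number"}},"required":["steps"]}

```bash
mkdir -p pics; cat > h.py <<'E'
import numpy as np, cv2
from rig import *
def snap(n,name=None):
    g=grab_frame(n); np.savez('pics/%s.npz'%(name or n),**{k:np.asarray(g[k]) for k in g}); cv2.imwrite('pics/%s.png'%(name or n),g['frame'][:,:,::-1]); return g
def load(n): return dict(np.load('pics/%s.npz'%n))
def cloud(g):
    K=g['K'];k=float(g['k1']);h,w=g['range_z'].shape
    uv=np.mgrid[0:h,0:w][::-1].reshape(2,-1).T.astype(np.float64)
    p=cv2.undistortPointsIter(uv.reshape(-1,1,2),K,np.array([k,0,0,0,0.]),None,None,(3,50,1e-10)).reshape(-1,2)
    z=g['range_z'].reshape(-1,1); P=np.c_[p*z,z,np.ones(len(z))]@g['world_from_camera'].T
    P=P[:,:3].reshape(h,w,3); P[g['range_z']==0]=np.nan; return P
E
python3 -c "
from h import *
for n in ('scene','top'):
  g=snap(n); print(n,g['K'][0,0],g['k1'],g['world_from_camera'].round(3).tolist())
print(read_state(),tip_extent)
a=cv2.imread('pics/scene.png')"
```

```text
scene 511.55629495122025 -0.06948340994742813 [[-0.593, -0.697, 0.404, 0.111], [-0.805, 0.521, -0.283, 0.43], [-0.014, -0.493, -0.87, 1.118], [0.0, 0.0, 0.0, 1.0]]
top 475.21304209606495 -0.13052033301337249 [[0.015, -0.983, 0.183, 0.289], [-1.0, -0.015, 0.0, 0.118], [0.003, -0.183, -0.983, 1.416], [0.0, 0.0, 0.0, 1.0]]
{'t': 0.1, 'joints': array([-1.45910575e+00,  1.59041506e-01,  1.59804529e+00, -1.71685880e-06,
        1.38621556e+00, -2.10104788e-01]), 'joint_velocities': array([-9.25757684e-04, -1.18786606e-03, -1.91004527e-03,  7.44532184e-05,
       -1.60342545e-03,  1.16787605e-03]), 'joint_torque': array([-4.89001977e-04, -3.96991611e+01, -3.32338321e+01, -3.63133022e-04,
        4.17334915e-03,  2.28967156e-05]), 'ee_pos': array([ 0.18177436, -0.54497626,  0.23841474]), 'tool_rot': array([-8.53858320e-04,  9.87083482e-01,  1.60204456e-01,  4.12051066e-05]), 'wrist_force': array([ 0.16864416, -0.48422724,  0.00427362]), 'ft_torque': array([0.0064934 , 0.018115  , 0.05199499]), 'gripper_force': 0.0, 'width': 0.0854805019771602} 0.008
```

View pics/scene.png

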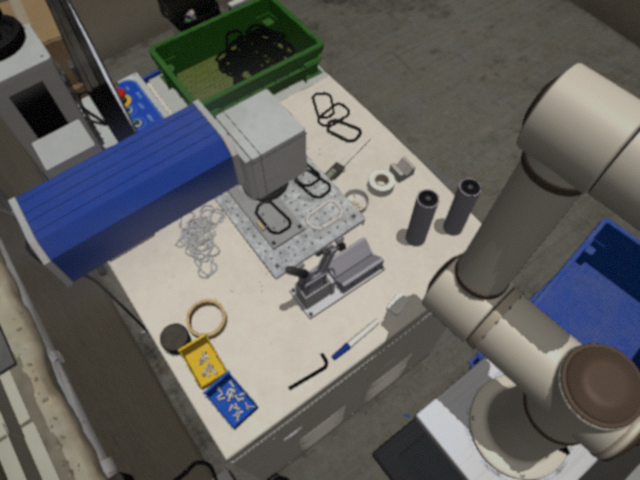

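View pics/top.png

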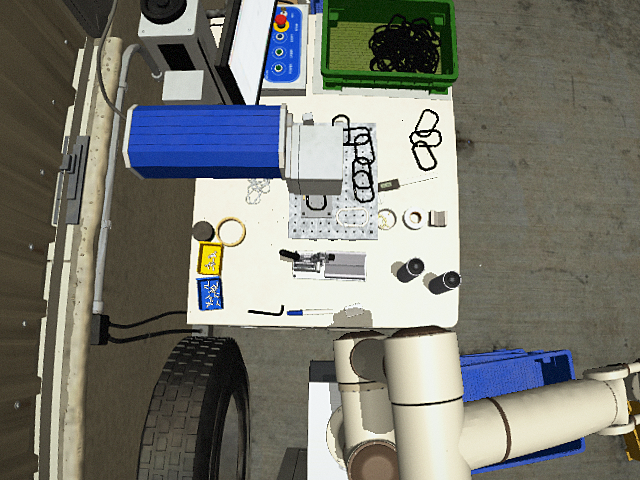

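```bash
python3 - <<'E'
from h import *
for n in ('top','scene'):
    g=load(n);P=cloud(g);x,y,z=P[...,0],P[...,1],P[...,2]
    print(n,'bench z',np.nanmedian(z[330:345,280:300] if n=='scene' else z[340-40:320,380:400]))
    m=(z>.172)&(z<.19)&(x>.2)&(x<.75)&(y<0.05)&(y>-.35)
    c,lab,st,cen=cv2.connectedComponentsWithStats(m.astype(np.uint8))
    for i in range(1,c):
        if st[i,4]>25:
            q=P[lab==i]; ce,r=cv2.minEnclosingCircle(q[:,:2].astype(np.float32)); print('top',cen[i].round(),st[i,4],q.mean(0).round(4),ce,r)
    # base plate z ~12, V top z~58
    for lo,hi,nm in ((.008,.016,'plate'),(.054,.062,'Vtop'),(.076,.084,'stop'),(.118,.128,'cheek')):
        m=(z>lo)&(z<hi)&(x>.25)&(x<.6)&(y<.45)&(y>-.05)
        c,lab,st,cen=cv2.connectedComponentsWithStats(m.astype(np.uint8))
        for i in range(1,c):
            if st[i,4]>40:
                q=P[lab==i]; print(nm,cen[i].round(),st[i,4],q.mean(0).round(4),cv2.minAreaRect((q[:,:2]*1000).astype(np.float32)))
    m=(z>.25)&(x>.2)&(x<1)&(y<.6)&(y>-.3)&(np.arange(480)[:,None]<(300 if n=='top' else 280))
    q=P[m]; print('high',len(q),q.min(0),q.max(0))
a=cv2.imread('pics/top.png')[225:325,270:470]; b=cv2.imread('pics/scene.png')[150:330,270:500]
cv2.imwrite('pics/c.png',np.vstack([cv2.resize(a,(600,300),interpolation=3),cv2.resize(b[:,:],(383,300),interpolation=3) if 0 else cv2.copyMakeBorder(cv2.resize(b,(383,300),interpolation=3),0,0,0,217,0)]))
E
```

```text
top bench z -0.0006930938783673568
top [415. 266.] 269 [ 0.4692 -0.1226  0.1784] (0.46908244490623474, -0.1234891265630722) 0.0251619890332222
top [451. 279.] 279 [ 0.4347 -0.2179  0.1778] (0.4350791275501251, -0.21844235062599182) 0.02568315528333187
plate [311. 273.] 205 [0.4667 0.1563 0.0118] ((479.791015625, 163.6717529296875), (59.86187744140625, 95.41239929199219), 0.8164902329444885)
plate [354. 309.] 143 [0.3616 0.0302 0.0125] ((361.7445373535156, 30.382110595703125), (32.569915771484375, 50.90739822387695), 14.52049732208252)
plate [309. 312.] 169 [0.3532 0.1612 0.0126] ((353.720703125, 161.2702178955078), (14.827528953552246, 135.4794158935547), 1.1340363025665283)
Vtop [346. 253.] 133 [0.5232 0.0557 0.057 ] ((522.4342651367188, 57.291866302490234), (113.72257232666016, 14.184285163879395), 88.22464752197266)
Vtop [344. 274.] 126 [0.4591 0.0616 0.0571] ((460.27752685546875, 59.5695686340332), (112.70339965820312, 14.48444938659668), 88.25985717773438)
cheek [304. 258.] 70 [0.4937 0.1733 0.1223] ((494.0694580078125, 174.43484497070312), (25.51066017150879, 49.82735824584961)
[... 1060 characters left out ...]
756225586), 88.1828384399414)
Vtop [362. 272.] 227 [0.4571 0.062  0.0575] ((458.5856628417969, 61.863624572753906), (114.37125396728516, 14.984260559082031), 88.45249938964844)
stop [317. 287.] 135 [0.4804 0.1716 0.0806] ((490.3982238769531, 171.76876831054688), (78.57430267333984, 43.59272003173828), 84.18859100341797)
cheek [315. 269.] 50 [0.5005 0.1621 0.1235] ((501.3493347167969, 159.9980010986328), (11.77860164642334, 33.173500061035156), 0.47828152775764465)
cheek [314. 279.] 115 [0.4844 0.1768 0.1226] ((484.2943115234375, 173.86671447753906), (57.486900329589844, 12.958600044250488), 89.54061889648438)
high 56225 [ 0.20000611 -0.06738491  0.25566558] [0.99995503 0.59909122 0.73853514]
```

View pics/c.png

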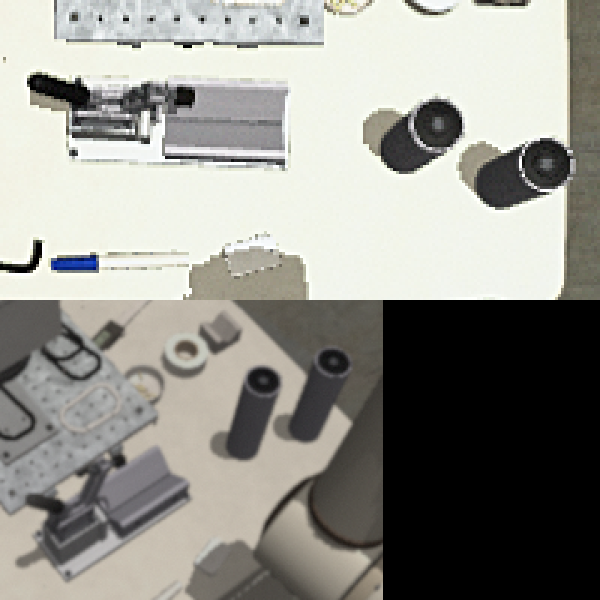

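Call:
{"fn": "servo_tool", "kwargs": {
  "steps": [
    {"tx":0.5,"ty":-0.38,"yaw":-0.194,"jaw":85},
    {"tx":0.5,"ty":-0.38,"yaw":-0.194,"jaw":85},
    {"tx":0.5,"ty":-0.38,"yaw":-0.194,"jaw":85},
    {"tx":0.5,"ty":-0.38,"yaw":-0.194,"jaw":85},
    {"tx":0.5,"ty":-0.38,"yaw":-0.194,"jaw":85}
  ],
  "newtons": 20
}}

```text
invalid input
```

Call:
{"fn": "servo_tool", "kwargs": {
  "steps": [
    {"tx":0.55,"ty":-0.02,"yaw":-0.194},
    {"tx":0.55,"ty":-0.02,"yaw":-0.194},
    {"tx":0.55,"ty":-0.02,"yaw":-0.194},
    {"tx":0.55,"ty":-0.02,"yaw":-0.194},
    {"tx":0.55,"ty":-0.02,"yaw":-0.194}
  ]
}}

```text
invalid input
```

```bash
cat >> h.py <<'E'
from scipy.spatial.transform import Rotation
O=np.array([.4909,.071]); A=np.deg2rad(-1.75); ey=np.array([-np.sin(A),np.cos(A)]); ex=np.array([np.cos(A),np.sin(A)])
def fx(p): d=np.asarray(p)[...,:2]-O; return np.stack([d@ex,d@ey,np.asarray(p)[...,2]],-1)*1000
def st():
    s=read_state(); w,*v=s['tool_rot']; R=Rotation.from_quat([*v,w]).as_matrix()
    print('t',round(s['t'],2),'fixture mm',fx(s['ee_pos']).round(1),'tooly deg',np.rad2deg(np.arctan2(R[1,1],R[0,1])).round(2),'tilt',R[2,2].round(5),'w',round(s['width']*1000,1),'gf',round(s['gripper_force'],1),'F',np.round([s['wrist_force'][:2]@ex,s['wrist_force'][:2]@ey,s['wrist_force'][2]],1),'j',s['joints'].round(2))
E
python3 -c "from h import *;st()"
```

```text
t 0.1 fixture mm [-290.2 -625.1  238.4] tooly deg -71.56 tilt -1.0 w 85.5 gf 0.0 F [ 0.2 -0.5  0. ] j [-1.46  0.16  1.6  -0.    1.39 -0.21]
```

Call:
{"fn": "servo_tool", "kwargs": {
  "steps": [
    {"tx":0.5,"ty":-0.38,"tz":0,"yaw":-0.194,"jaw":85},
    {"tx":0.5,"ty":-0.38,"tz":0,"yaw":-0.194,"jaw":85},
    {"tx":0.5,"ty":-0.38,"tz":0,"yaw":-0.194,"jaw":85},
    {"tx":0.5,"ty":-0.38,"tz":0,"yaw":-0.194,"jaw":85},
    {"tx":0.5,"ty":-0.38,"tz":0,"yaw":-0.194,"jaw":85}
  ],
  "newtons": 20
}}

```text
t: 0.52
ee_pos: [0.2897, -0.3862, 0.2387]
tool_rot: [-0.001, 0.892, 0.453, 0.001]
wrist_force: [0.0, 0.7, -0.5]
width: 0.085
gripper_force: 0.0
```

```bash
python3 -c "from h import *;st()"
```

```text
t 0.52 fixture mm [-187.1 -463.1  238.7] tooly deg -36.18 tilt -1.0 w 85.0 gf 0.0 F [ 0.   0.7 -0.5] j [-1.18 -0.08  1.85  0.    1.38 -0.55]
```

Call:
{"fn": "servo_tool", "kwargs": {
  "steps": [
    {"tx":0.55,"ty":-0.02,"tz":0,"yaw":-0.194,"jaw":85},
    {"tx":0.55,"ty":-0.02,"tz":0,"yaw":-0.194,"jaw":85},
    {"tx":0.55,"ty":-0.02,"tz":0,"yaw":-0.194,"jaw":85},
    {"tx":0.55,"ty":-0.02,"tz":0,"yaw":-0.194,"jaw":85},
    {"tx":0.55,"ty":-0.02,"tz":0,"yaw":-0.194,"jaw":85}
  ]
}}

```text
t: 0.93
ee_pos: [0.3845, -0.2481, 0.2389]
tool_rot: [-0.001, 0.713, 0.701, 0.002]
wrist_force: [-0.5, -0.6, 0.7]
width: 0.0852
gripper_force: 0.0
```

```bash
python3 - <<'E'
from h import *
st()
g=snap('wrist','w1'); P=cloud(g); z=P[...,2]; F=fx(P)
m=(z>.170)&(z<.19)
c,lab,s,cen=cv2.connectedComponentsWithStats(m.astype(np.uint8))
for i in range(1,c):
    if s[i,4]>200:
        q=F[lab==i]; print(cen[i].round(),s[i],q.mean(0).round(1),cv2.minEnclosingCircle(q[:,:2].astype(np.float32)))
st()
E
```

```text
t 0.93 fixture mm [ -96.7 -322.2  238.9] tooly deg -0.97 tilt -0.99999 w 85.2 gf 0.0 F [-0.5 -0.6  0.7] j [-0.84 -0.15  1.91  0.    1.39 -0.82]
[498.  22.] [ 442    0  122   55 4869] [ -17.1 -207.7  178.2] ((-15.630952835083008, -198.6494140625), 24.71253776550293)
[413. 207.] [ 362  157  104  101 8155] [ -47.  -289.9  178.6] ((-46.76289367675781, -291.17950439453125), 25.361536026000977)
t 0.98 fixture mm [ -97.9 -324.8  238.9] tooly deg -0.79 tilt -1.0 w 84.6 gf 0.0 F [-0.7  0.4 -0.5] j [-0.84 -0.15  1.91  0.    1.39 -0.83]
```

View pics/w1.png

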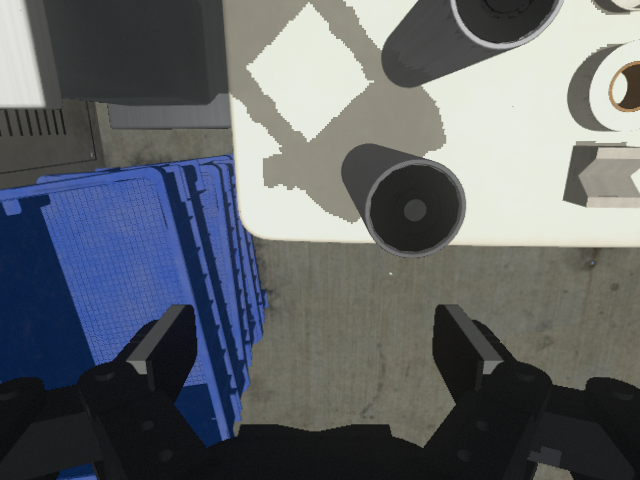

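Call:
{"fn": "servo_tool", "kwargs": {
  "steps": [
    {"tx":0.25,"ty":0.277,"tz":0,"yaw":0.005,"jaw":85},
    {"tx":0.25,"ty":0.277,"tz":0,"yaw":0.005,"jaw":85},
    {"tx":0.25,"ty":0.277,"tz":0,"yaw":0.005,"jaw":85},
    {"tx":0.25,"ty":0.277,"tz":0,"yaw":0.005,"jaw":85},
    {"tx":0.25,"ty":0.277,"tz":0,"yaw":0.005,"jaw":85}
  ]
}}

```text
t: 1.4
ee_pos: [0.4672, -0.1812, 0.2388]
tool_rot: [-0.0, 0.723, 0.691, -0.0]
wrist_force: [-0.6, 0.0, -0.2]
width: 0.0852
gripper_force: 0.0
```

```bash
cat > top.py <<'E'
from h import *
import sys
st()
g=snap('wrist',sys.argv[1]); P=cloud(g); z=P[...,2]; F=fx(P)
print('cam',fx(g['world_from_camera'][:3,3]).round(0))
m=(z>.170)&(z<.19)
c,lab,s,cen=cv2.connectedComponentsWithStats(m.astype(np.uint8))
for i in range(1,c):
    if s[i,4]>200:
        q=F[lab==i]; print(cen[i].round(),s[i],q.mean(0).round(1),cv2.minEnclosingCircle(q[:,:2].astype(np.float32)))
st()
E
python3 top.py w2
```

```text
t 1.4 fixture mm [ -16.  -252.8  238.8] tooly deg -2.64 tilt -1.0 w 85.2 gf 0.0 F [-0.6  0.  -0.2] j [-0.61 -0.03  1.8  -0.    1.38 -0.57]
cam [ -14. -182.  373.]
[312. 149.] [ 259   95  106  108 8902] [ -15.4 -193.1  178.8] ((-15.425252914428711, -193.8217010498047), 24.99680519104004)
[258. 331.] [ 211  285   93   92 6620] [ -46.1 -289.   178.4] ((-45.99055862426758, -290.89349365234375), 25.7943172454834)
t 1.45 fixture mm [ -16.5 -253.5  238.8] tooly deg -2.7 tilt -1.0 w 84.6 gf 0.0 F [0.4 0.7 0.5] j [-0.61 -0.03  1.8  -0.    1.38 -0.57]
```

Call:
{"fn": "servo_tool", "kwargs": {
  "steps": [
    {"tx":0.198,"ty":0,"tz":0,"yaw":-0.005,"jaw":85},
    {"tx":0.198,"ty":0,"tz":0,"yaw":-0.005,"jaw":85},
    {"tx":0.198,"ty":0,"tz":0.1,"yaw":-0.005,"jaw":85},
    {"tx":0.198,"ty":0,"tz":0.2,"yaw":-0.005,"jaw":85},
    {"tx":0.198,"ty":0,"tz":0.3,"yaw":-0.005,"jaw":85}
  ]
}}

```text
t: 1.87
ee_pos: [0.4694, -0.1234, 0.1488]
tool_rot: [0.001, 0.719, 0.695, 0.0]
wrist_force: [-0.4, -0.2, -0.7]
width: 0.0846
gripper_force: 0.0
```

Call:
{"fn": "servo_tool", "kwargs": {
  "steps": [
    {"tx":0,"ty":0,"tz":0.033,"yaw":0,"jaw":85},
    {"tx":0,"ty":0,"tz":0.033,"yaw":0,"jaw":85}
  ]
}}

```text
t: 2.03
ee_pos: [0.4671, -0.1221, 0.1366]
tool_rot: [-0.003, 0.719, 0.695, -0.001]
wrist_force: [0.8, 0.9, 0.2]
width: 0.085
gripper_force: 0.0
```

```bash
python3 -c "from h import *;st()"
```

```text
t 2.03 fixture mm [ -17.9 -193.7  136.6] tooly deg -1.88 tilt -0.99998 w 85.0 gf 0.0 F [0.8 0.9 0.2] j [-0.51  0.03  1.95 -0.    1.17 -0.47]
```

Call:
{"fn": "servo_tool", "kwargs": {
  "steps": [
    {"tx":0,"ty":0.004,"tz":0,"yaw":0,"jaw":55},
    {"tx":0,"ty":0.004,"tz":0,"yaw":0,"jaw":52},
    {"tx":0,"ty":0.004,"tz":0,"yaw":0,"jaw":50},
    {"tx":0,"ty":0.004,"tz":0,"yaw":0,"jaw":45},
    {"tx":0,"ty":0.004,"tz":0,"yaw":0,"jaw":40}
  ],
  "newtons": 25
}}

```text
t: 2.45
ee_pos: [0.4719, -0.123, 0.1417]
tool_rot: [0.001, 0.718, 0.696, -0.0]
wrist_force: [-2.3, -0.2, 6.1]
width: 0.0497
gripper_force: 24.7
```

Call:
{"fn": "servo_tool", "kwargs": {
  "steps": [
    {"tx":0,"ty":0,"tz":0,"yaw":0,"jaw":40},
    {"tx":0,"ty":0,"tz":0,"yaw":0,"jaw":40},
    {"tx":0,"ty":0,"tz":0,"yaw":0,"jaw":40},
    {"tx":0,"ty":0,"tz":0,"yaw":0,"jaw":40},
    {"tx":0,"ty":0,"tz":0,"yaw":0,"jaw":40}
  ]
}}

```text
t: 2.87
ee_pos: [0.4719, -0.123, 0.1417]
tool_rot: [0.001, 0.718, 0.696, -0.0]
wrist_force: [-3.4, -1.4, 5.5]
width: 0.0494
gripper_force: 24.7
```

```bash
python3 -c "from h import *;st()"
```

```text
t 2.87 fixture mm [ -13.1 -194.5  141.7] tooly deg -1.71 tilt -1.0 w 49.4 gf 24.7 F [-3.4 -1.5  5.5] j [-0.5   0.03  1.94 -0.    1.17 -0.47]
```

Call:
{"fn": "servo_tool", "kwargs": {
  "steps": [
    {"tx":0,"ty":0,"tz":-0.03,"yaw":0,"jaw":40},
    {"tx":0,"ty":0,"tz":-0.1,"yaw":0,"jaw":40},
    {"tx":0,"ty":0,"tz":-0.18,"yaw":0,"jaw":40},
    {"tx":0,"ty":0,"tz":-0.25,"yaw":0,"jaw":40},
    {"tx":0,"ty":0,"tz":-0.28,"yaw":0,"jaw":40}
  ]
}}

```text
t: 3.28
ee_pos: [0.4721, -0.1226, 0.2267]
tool_rot: [0.002, 0.718, 0.696, 0.001]
wrist_force: [1.3, -0.0, -5.1]
width: 0.0496
gripper_force: 29.2
```

Call:
{"fn": "servo_tool", "kwargs": {
  "steps": [
    {"tx":0.04,"ty":0.01,"tz":0,"yaw":0,"jaw":40},
    {"tx":0.1,"ty":0.03,"tz":0,"yaw":0,"jaw":40},
    {"tx":0.17,"ty":0.04,"tz":0,"yaw":0,"jaw":40},
    {"tx":0.22,"ty":0.043,"tz":0,"yaw":0,"jaw":40},
    {"tx":0.24,"ty":0.043,"tz":0,"yaw":0,"jaw":40}
  ]
}}

```text
t: 3.7
ee_pos: [0.4854, -0.0484, 0.2224]
tool_rot: [-0.001, 0.717, 0.697, 0.0]
wrist_force: [-0.3, -1.1, -5.7]
width: 0.0495
gripper_force: 27.1
```

```bash
python3 - <<'E'
from h import *
st()
g=snap('wrist','w3'); P=cloud(g); z=P[...,2]; F=fx(P)
for lo,hi,nm in ((.008,.016,'plate'),(.054,.062,'Vtop'),(.076,.084,'stop'),(.03,.05,'vee'),(.16,.2,'hi'),(.09,.3,'roller')):
    m=(z>lo)&(z<hi)
    c,lab,s,cen=cv2.connectedComponentsWithStats(m.astype(np.uint8))
    for i in range(1,c):
        if s[i,4]>300:
            q=F[lab==i]; print(nm,cen[i].round(),s[i,4],q.mean(0).round(1),cv2.minAreaRect(q[:,:2].astype(np.float32)),q[:,2].min())
st()
E
```

```text
t 3.7 fixture mm [  -1.8 -119.5  222.4] tooly deg -1.62 tilt -1.0 w 49.5 gf 27.1 F [-0.2 -1.1 -5.7] j [-0.35 -0.06  1.85  0.    1.35 -0.32]
plate [141.  17.] 625 [-133.8   29.8   13.2] ((-135.48715209960938, 30.080551147460938), (14.989880561828613, 24.152048110961914), 1.240057349205017) 8.024552328811884
plate [160. 118.] 2555 [-127.7  -43.7   14.1] ((-128.07632446289062, -43.430450439453125), (32.95671463012695, 51.915924072265625), 16.112295150756836) 8.514660013901443
plate [316. 156.] 608 [  0.1 -73.9  11.9] ((0.04694366455078125, -73.30924224853516), (83.36592864990234, 6.078770637512207), 0.09306684136390686) 9.438176384903684
plate [610. 231.] 2632 [ 258.8 -138.9   11.6] ((260.0307922363281, -141.28529357910156), (31.5142879486084, 77.16604614257812), 16.762645721435547) 8.002973903729671
plate [504. 236.] 566 [ 167.2 -143.3   12. ] ((158.8435516357422, -141.98092651367188), (61.372554779052734, 34.24404525756836), 39.709129333496094) 8.00175960112387
plate [464. 293.] 303 [ 137.5 -198.5   12. ] ((140.49099731445312, -203.22193908691406), (65.37773895263672, 24.6714496612548
[... 1621 characters left out ...]
0078, 61.24673080444336), 39.903873443603516) 30.001438374631373
vee [469. 330.] 626 [ 138.6 -226.2   30.5] ((139.5435791015625, -226.5213623046875), (32.60811996459961, 60.65926742553711), 20.220848083496094) 30.00370518128037
hi [312. 236.] 1845 [ -1.8 -96.9 182.1] ((-1.6724834442138672, -101.61984252929688), (47.08957290649414, 17.09430503845215), 0.6012792587280273) 160.05020419340735
roller [316. 383.] 83228 [  -0.6 -109.4  266.6] ((-36.93938064575195, -159.4239959716797), (205.9654083251953, 105.80755615234375), 50.82014465332031) 90.01024883041026
t 3.75 fixture mm [  -1.9 -119.5  222.5] tooly deg -1.6 tilt -1.0 w 49.3 gf 27.1 F [-0.3  2.4 -5. ] j [-0.35 -0.06  1.85  0.    1.35 -0.32]
```

View pics/w3.png

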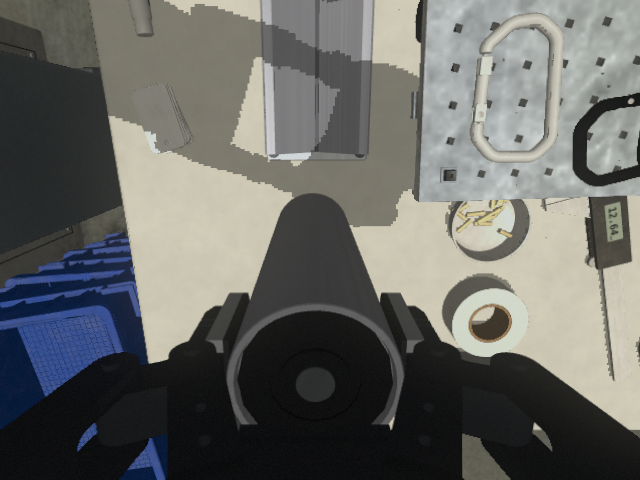

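Call:
{"fn": "servo_tool", "kwargs": {
  "steps": [
    {"tx":0.05,"ty":0.006,"tz":0,"yaw":0,"jaw":40},
    {"tx":0.13,"ty":0.006,"tz":0,"yaw":0,"jaw":40},
    {"tx":0.21,"ty":0.006,"tz":0,"yaw":0,"jaw":40},
    {"tx":0.26,"ty":0.006,"tz":0,"yaw":0,"jaw":40},
    {"tx":0.282,"ty":0.006,"tz":0,"yaw":0,"jaw":40}
  ]
}}

```text
t: 4.17
ee_pos: [0.4899, 0.035, 0.2229]
tool_rot: [-0.001, 0.717, 0.697, -0.0]
wrist_force: [-0.4, 0.3, -5.6]
width: 0.0496
gripper_force: 27.3
```

Call:
{"fn": "servo_tool", "kwargs": {
  "steps": [
    {"tx":0,"ty":0,"tz":0.02,"yaw":0,"jaw":40},
    {"tx":0,"ty":0,"tz":0.04,"yaw":0,"jaw":40},
    {"tx":0,"ty":0,"tz":0.06,"yaw":0,"jaw":40},
    {"tx":0,"ty":0,"tz":0.075,"yaw":0,"jaw":40},
    {"tx":0,"ty":0,"tz":0.075,"yaw":0,"jaw":40}
  ]
}}

```text
t: 4.58
ee_pos: [0.4894, 0.0332, 0.1991]
tool_rot: [-0.001, 0.718, 0.696, -0.001]
wrist_force: [-0.8, 0.7, -6.0]
width: 0.0496
gripper_force: 27.4
```

```bash
python3 -c "from h import *;st()"
```

```text
t 4.58 fixture mm [ -0.4 -37.8 199.1] tooly deg -1.79 tilt -0.99999 w 49.6 gf 27.4 F [-0.8  0.7 -6. ] j [-0.18 -0.03  1.87 -0.    1.3  -0.15]
```

Call:
{"fn": "servo_tool", "kwargs": {
  "steps": [
    {"tx":0,"ty":0,"tz":0.005,"yaw":0,"jaw":40},
    {"tx":0,"ty":0,"tz":0.008,"yaw":0,"jaw":40},
    {"tx":0,"ty":0,"tz":0.011,"yaw":0,"jaw":40},
    {"tx":0,"ty":0,"tz":0.014,"yaw":0,"jaw":40},
    {"tx":0,"ty":0,"tz":0.016,"yaw":0,"jaw":40}
  ],
  "newtons": 20
}}

```text
t: 5.0
ee_pos: [0.4905, 0.0339, 0.1962]
tool_rot: [0.0, 0.718, 0.696, 0.0]
wrist_force: [-0.4, -0.4, -6.3]
width: 0.0496
gripper_force: 27.4
```

```bash
python3 -c "from h import *;st()"
```

```text
t 5.0 fixture mm [  0.7 -37.1 196.2] tooly deg -1.72 tilt -1.0 w 49.6 gf 27.4 F [-0.4 -0.4 -6.3] j [-0.18 -0.02  1.87 -0.    1.29 -0.15]
```

Call:
{"fn": "servo_tool", "kwargs": {
  "steps": [
    {"tx":0,"ty":0,"tz":0.003,"yaw":0,"jaw":40},
    {"tx":0,"ty":0,"tz":0.006,"yaw":0,"jaw":40},
    {"tx":0,"ty":0,"tz":0.009,"yaw":0,"jaw":40},
    {"tx":0,"ty":0,"tz":0.011,"yaw":0,"jaw":40},
    {"tx":0,"ty":0,"tz":0.011,"yaw":0,"jaw":40}
  ]
}}

```text
t: 5.42
ee_pos: [0.4907, 0.0339, 0.1939]
tool_rot: [0.0, 0.718, 0.696, 0.0]
wrist_force: [-2.6, 1.3, 3.5]
width: 0.0494
gripper_force: 28.4
```

```bash
python3 -c "from h import *;st()"
```

```text
t 5.42 fixture mm [  1.  -37.1 193.9] tooly deg -1.71 tilt -1.0 w 49.4 gf 28.4 F [-2.7  1.2  3.5] j [-0.18 -0.02  1.88 -0.    1.28 -0.15]
```

Call:
{"fn": "servo_tool", "kwargs": {
  "steps": [
    {"tx":-0.02,"ty":0,"tz":0.002,"yaw":0,"jaw":40},
    {"tx":-0.04,"ty":0,"tz":0.004,"yaw":0,"jaw":40},
    {"tx":-0.06,"ty":0,"tz":0.006,"yaw":0,"jaw":40},
    {"tx":-0.08,"ty":0,"tz":0.009,"yaw":0,"jaw":40},
    {"tx":-0.09,"ty":0,"tz":0.01,"yaw":0,"jaw":40}
  ]
}}

```text
t: 5.83
ee_pos: [0.4899, 0.0064, 0.1913]
tool_rot: [0.0, 0.718, 0.696, 0.0]
wrist_force: [-3.4, 0.1, 4.6]
width: 0.0495
gripper_force: 29.2
```

```bash
cat > tilt.py <<'E'
from h import *
import sys
st()
g=snap('wrist',sys.argv[1]); P=cloud(g); F=fx(P)
# roller side ahead of fingers, central columns: slope of the visible upper line in y-z plane
m=(abs(F[...,0])<4)&(F[...,2]>64)&(g['range_z']<.6)&(np.arange(480)[:,None]<420)
q=F[m]; print(len(q),q.min(0).round(1),q.max(0).round(1))
for lo in range(-250,60,15):
    r=q[(q[:,1]>=lo)&(q[:,1]<lo+15)]
    if len(r)>10: print(lo,len(r),r[:,2].min().round(1),np.median(r[:,2]).round(1),r[:,2].max().round(1))
E
python3 tilt.py w4
```

```text
t 5.83 fixture mm [  1.  -64.6 191.3] tooly deg -1.72 tilt -1.0 w 49.5 gf 29.2 F [-3.4  0.   4.6] j [-0.23 -0.02  1.88  0.    1.28 -0.2 ]
8241 [ -4.  -77.8  64.1] [  4.   44.4 235.4]
-85 430 225.5 228.2 230.2
-70 1319 227.8 230.1 232.4
-55 1925 214.5 230.8 235.4
-40 2277 117.3 190.9 225.8
-25 365 64.1 96.2 122.0
20 1159 176.4 180.9 184.1
35 766 172.9 180.9 184.6
```

View pics/w4.png

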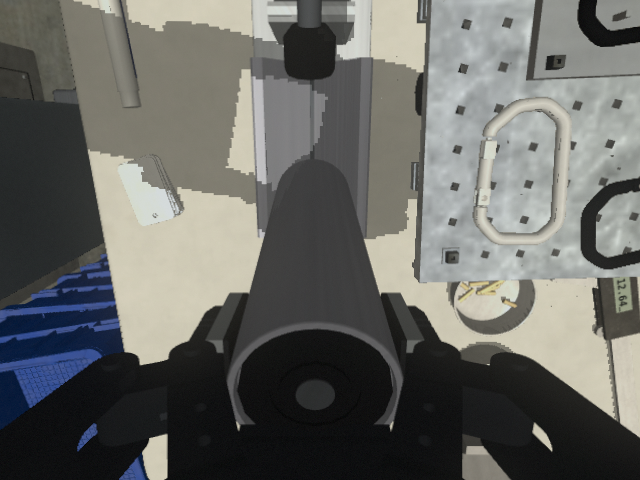

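Call:
{"fn": "servo_tool", "kwargs": {
  "steps": [
    {"tx":-0.03,"ty":-0.002,"tz":0.005,"yaw":0,"jaw":40},
    {"tx":-0.065,"ty":-0.002,"tz":0.012,"yaw":0,"jaw":40},
    {"tx":-0.1,"ty":-0.002,"tz":0.023,"yaw":0,"jaw":40},
    {"tx":-0.14,"ty":-0.002,"tz":0.039,"yaw":0,"jaw":40},
    {"tx":-0.162,"ty":-0.002,"tz":0.049,"yaw":0,"jaw":40}
  ]
}}

```text
t: 6.3
ee_pos: [0.4878, -0.0437, 0.1758]
tool_rot: [0.001, 0.718, 0.696, -0.0]
wrist_force: [-3.1, -1.0, 4.7]
width: 0.0496
gripper_force: 30.1
```

```bash
python3 tilt.py w5
```

```text
t 6.3 fixture mm [   0.5 -114.8  175.8] tooly deg -1.74 tilt -1.0 w 49.6 gf 30.1 F [-3.1 -1.1  4.7] j [-0.34 -0.01  1.9  -0.    1.25 -0.3 ]
8236 [  -4.  -128.1   65. ] [  4.  -19.4 226. ]
-130 647 210.2 215.1 217.6
-115 1179 215.2 221.0 226.0
-100 2753 190.2 210.1 224.4
-85 1529 163.2 180.6 196.1
-70 940 134.5 151.3 165.3
-55 629 105.5 122.4 137.1
-40 434 76.0 92.5 106.7
-25 125 65.0 71.6 78.0
```

Call:
{"fn": "servo_tool", "kwargs": {
  "steps": [
    {"tx":-0.03,"ty":-0.002,"tz":0.017,"yaw":0,"jaw":40},
    {"tx":-0.063,"ty":-0.002,"tz":0.038,"yaw":0,"jaw":40},
    {"tx":-0.098,"ty":-0.002,"tz":0.065,"yaw":0,"jaw":40},
    {"tx":-0.126,"ty":-0.002,"tz":0.092,"yaw":0,"jaw":40},
    {"tx":-0.136,"ty":-0.002,"tz":0.102,"yaw":0,"jaw":40}
  ]
}}

```text
t: 6.77
ee_pos: [0.4865, -0.0861, 0.1452]
tool_rot: [0.003, 0.718, 0.696, -0.001]
wrist_force: [-2.7, -6.7, 5.8]
width: 0.0497
gripper_force: 28.2
```

```bash
python3 tilt.py w6
```

```text
t 6.77 fixture mm [   0.4 -157.1  145.2] tooly deg -1.76 tilt -0.99998 w 49.7 gf 28.2 F [-2.5 -6.8  5.8] j [-0.42  0.04  1.92 -0.    1.18 -0.39]
10656 [  -4.  -156.8   84.2] [  4.  -35.5 198. ]
-160 1945 184.7 192.1 198.0
-145 2119 170.7 180.3 188.8
-130 1685 157.2 166.5 175.3
-115 1341 144.2 152.4 160.8
-100 1082 130.1 138.2 146.9
-85 910 115.6 124.5 132.4
-70 751 101.5 110.5 118.0
-55 655 88.4 96.3 104.4
-40 168 84.2 87.2 90.1
```

Call:
{"fn": "servo_tool", "kwargs": {
  "steps": [
    {"tx":-0.023,"ty":0,"tz":0.026,"yaw":0,"jaw":40},
    {"tx":-0.05,"ty":0,"tz":0.059,"yaw":0,"jaw":40},
    {"tx":-0.072,"ty":0,"tz":0.095,"yaw":0,"jaw":40},
    {"tx":-0.09,"ty":0,"tz":0.13,"yaw":0,"jaw":40},
    {"tx":-0.095,"ty":0,"tz":0.145,"yaw":0,"jaw":40}
  ]
}}

```text
t: 7.23
ee_pos: [0.4853, -0.1141, 0.1006]
tool_rot: [0.002, 0.718, 0.696, -0.001]
wrist_force: [-1.2, -5.0, 1.1]
width: 0.0496
gripper_force: 23.1
```

```bash
python3 tilt.py w7
```

```text
t 7.23 fixture mm [ 1.000e-01 -1.852e+02  1.006e+02] tooly deg -1.77 tilt -0.99999 w 49.6 gf 23.1 F [-1.  -5.1  1.1] j [-0.47  0.12  1.94 -0.    1.09 -0.44]
12026 [  -4.  -190.   100.2] [  4.  -79.3 147.6]
-190 1767 139.3 143.7 147.6
-175 1827 133.2 137.7 142.7
-160 1725 127.2 131.9 136.2
-145 1610 121.1 125.7 130.3
-130 1568 115.0 119.6 124.1
-115 1510 109.0 113.5 118.8
-100 1489 103.3 107.5 112.5
-85 530 100.2 103.4 106.1
```

Call:
{"fn": "servo_tool", "kwargs": {
  "steps": [
    {"tx":-0.012,"ty":0,"tz":0.027,"yaw":0,"jaw":40},
    {"tx":-0.021,"ty":0,"tz":0.06,"yaw":0,"jaw":40},
    {"tx":-0.029,"ty":0,"tz":0.095,"yaw":0,"jaw":40},
    {"tx":-0.035,"ty":0,"tz":0.135,"yaw":0,"jaw":40},
    {"tx":-0.037,"ty":0,"tz":0.16,"yaw":0,"jaw":40}
  ]
}}

```text
t: 7.7
ee_pos: [0.4841, -0.1226, 0.0513]
tool_rot: [-0.0, 0.718, 0.696, -0.0]
wrist_force: [0.4, -3.3, -2.4]
width: 0.0493
gripper_force: 21.4
```

```bash
sed -i 's/>64/>50/' tilt.py; python3 tilt.py w8
```

```text
t 7.7 fixture mm [  -0.9 -193.7   51.3] tooly deg -1.77 tilt -1.0 w 49.3 gf 21.4 F [ 0.5 -3.2 -2.4] j [-0.49  0.21  1.95 -0.    0.98 -0.46]
13881 [  -4.  -202.    87.5] [  4.  -97.3  94.7]
-205 1045 90.7 92.7 94.7
-190 1541 90.3 92.2 94.0
-175 1686 89.6 91.8 93.7
-160 1880 88.7 91.3 93.1
-145 2114 88.6 90.8 92.9
-130 2396 88.1 90.4 92.9
-115 2747 87.6 89.9 92.1
-100 472 87.5 89.5 91.5
```

Call:
{"fn": "servo_tool", "kwargs": {
  "steps": [
    {"tx":0.03,"ty":0.001,"tz":0.004,"yaw":0,"jaw":40},
    {"tx":0.08,"ty":0.001,"tz":0.008,"yaw":0,"jaw":40},
    {"tx":0.14,"ty":0.002,"tz":0.01,"yaw":0,"jaw":40},
    {"tx":0.19,"ty":0.002,"tz":0.01,"yaw":0,"jaw":40},
    {"tx":0.22,"ty":0.002,"tz":0.01,"yaw":0,"jaw":40}
  ]
}}

```text
t: 8.17
ee_pos: [0.4865, -0.0545, 0.0496]
tool_rot: [-0.001, 0.717, 0.697, -0.0]
wrist_force: [-1.3, -2.8, -1.4]
width: 0.0491
gripper_force: 21.5
```

```bash
python3 tilt.py w9
```

```text
t 8.17 fixture mm [  -0.5 -125.6   49.6] tooly deg -1.66 tilt -1.0 w 49.1 gf 21.5 F [-1.2 -2.9 -1.4] j [-0.36  0.19  1.98  0.    0.98 -0.33]
13941 [  -4.  -133.8   87. ] [  4.  -29.5  93.2]
-145 284 89.5 90.9 92.4
-130 1464 88.8 90.9 93.2
-115 1591 88.6 90.5 92.6
-100 1771 88.0 90.2 92.3
-85 1991 87.6 89.9 92.0
-70 2252 87.5 89.6 91.7
-55 2594 87.0 89.4 91.6
-40 1994 87.0 89.1 91.2
```

View pics/w9.png

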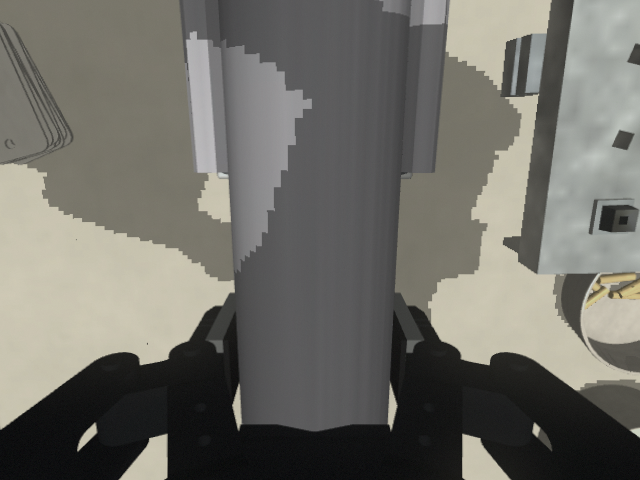

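Call:
{"fn": "servo_tool", "kwargs": {
  "steps": [
    {"tx":0.01,"ty":0,"tz":0.004,"yaw":0,"jaw":40},
    {"tx":0.022,"ty":0,"tz":0.006,"yaw":0,"jaw":40},
    {"tx":0.034,"ty":0,"tz":0.006,"yaw":0,"jaw":40},
    {"tx":0.044,"ty":0,"tz":0.006,"yaw":0,"jaw":40},
    {"tx":0.05,"ty":0,"tz":0.006,"yaw":0,"jaw":40}
  ]
}}

```text
t: 8.63
ee_pos: [0.4873, -0.041, 0.0481]
tool_rot: [-0.0, 0.718, 0.696, -0.0]
wrist_force: [-2.6, -4.5, -0.8]
width: 0.0495
gripper_force: 21.7
```

Call:
{"fn": "servo_tool", "kwargs": {
  "steps": [
    {"tx":0.003,"ty":0,"tz":0,"yaw":0,"jaw":40},
    {"tx":0.005,"ty":0,"tz":0,"yaw":0,"jaw":40},
    {"tx":0.007,"ty":0,"tz":0,"yaw":0,"jaw":40},
    {"tx":0.009,"ty":0,"tz":0,"yaw":0,"jaw":40},
    {"tx":0.01,"ty":0,"tz":0,"yaw":0,"jaw":40}
  ]
}}

```text
t: 9.05
ee_pos: [0.4875, -0.038, 0.0481]
tool_rot: [-0.0, 0.718, 0.696, -0.0]
wrist_force: [-2.9, -4.0, -2.1]
width: 0.0496
gripper_force: 21.7
```

```bash
python3 tilt.py w10
```

```text
t 9.05 fixture mm [-1.000e-01 -1.091e+02  4.810e+01] tooly deg -1.72 tilt -1.0 w 49.6 gf 21.7 F [-2.8 -4.1 -2.1] j [-0.33  0.19  1.98 -0.    0.97 -0.3 ]
14013 [  -4.  -117.2   86.3] [  4.  -13.3  91.1]
-130 154 87.7 89.4 90.6
-115 1402 87.7 89.4 91.1
-100 1582 87.3 89.3 91.1
-85 1758 87.1 89.1 90.8
-70 1984 87.0 89.0 90.9
-55 2247 86.6 88.9 91.0
-40 2611 86.3 88.7 91.0
-25 2275 86.6 88.6 90.7
```

Call:
{"fn": "servo_tool", "kwargs": {
  "steps": [
    {"tx":0.002,"ty":0,"tz":0.001,"yaw":0,"jaw":40},
    {"tx":0.004,"ty":0,"tz":0.001,"yaw":0,"jaw":40},
    {"tx":0.006,"ty":0,"tz":0.001,"yaw":0,"jaw":40},
    {"tx":0.008,"ty":0,"tz":0.001,"yaw":0,"jaw":40},
    {"tx":0.01,"ty":0,"tz":0.001,"yaw":0,"jaw":40}
  ]
}}

```text
t: 9.52
ee_pos: [0.4876, -0.0349, 0.0479]
tool_rot: [-0.0, 0.718, 0.696, -0.0]
wrist_force: [-3.7, -2.8, -2.9]
width: 0.0498
gripper_force: 21.7
```

```bash
python3 -c "from h import *;st()"
```

```text
t 9.52 fixture mm [  -0.  -106.    47.9] tooly deg -1.72 tilt -1.0 w 49.8 gf 21.7 F [-3.7 -3.  -2.9] j [-0.32  0.19  1.98 -0.    0.97 -0.29]
```

Call:
{"fn": "servo_tool", "kwargs": {
  "steps": [
    {"tx":0.002,"ty":-0.001,"tz":0.001,"yaw":0,"jaw":40},
    {"tx":0.004,"ty":-0.002,"tz":0.001,"yaw":0,"jaw":40},
    {"tx":0.006,"ty":-0.002,"tz":0.001,"yaw":0,"jaw":40},
    {"tx":0.008,"ty":-0.002,"tz":0.001,"yaw":0,"jaw":40},
    {"tx":0.01,"ty":-0.002,"tz":0.001,"yaw":0,"jaw":40}
  ]
}}

```text
t: 9.93
ee_pos: [0.4875, -0.032, 0.0478]
tool_rot: [0.0, 0.718, 0.696, 0.0]
wrist_force: [-2.2, -3.8, -1.9]
width: 0.0496
gripper_force: 21.6
```

```bash
python3 tilt.py w11; python3 - <<'E'
from h import *
g=snap('scene','s2');P=cloud(g);F=fx(P)
m=(abs(F[...,0])<12)&(F[...,2]>60)&(F[...,2]<100)&(F[...,1]>-140)&(F[...,1]<70)
q=F[m]
for lo in range(-140,70,10):
    r=q[(q[:,1]>=lo)&(q[:,1]<lo+10)]
    if len(r): print(lo,len(r),r[:,2].max().round(1))
cv2.imwrite('pics/s2c.png',cv2.resize(g['frame'][200:340,270:430,::-1],(640,560),interpolation=3))
E
```

```text
t 9.93 fixture mm [  -0.3 -103.    47.8] tooly deg -1.74 tilt -1.0 w 49.6 gf 21.6 F [-2.1 -3.8 -1.9] j [-0.31  0.19  1.98  0.    0.97 -0.28]
14054 [  -4.  -111.5   86.1] [ 4.  -7.3 91.2]
-115 982 87.3 89.1 90.8
-100 1505 87.2 89.0 91.0
-85 1688 86.2 88.9 91.0
-70 1880 86.9 88.8 91.2
-55 2156 86.5 88.7 91.0
-40 2468 86.6 88.6 90.9
-25 2858 86.1 88.5 90.6
-10 517 86.3 88.3 91.0
-110 2 89.2
-100 29 91.8
-90 40 92.7
-80 40 92.3
-70 40 92.1
-60 43 92.1
-50 39 92.8
-40 44 92.4
-30 40 92.0
-20 44 93.2
-10 40 91.0
0 39 92.4
10 45 91.5
20 43 92.1
30 41 93.0
40 59 92.4
50 28 74.9
60 20 84.2
```

View pics/s2c.png

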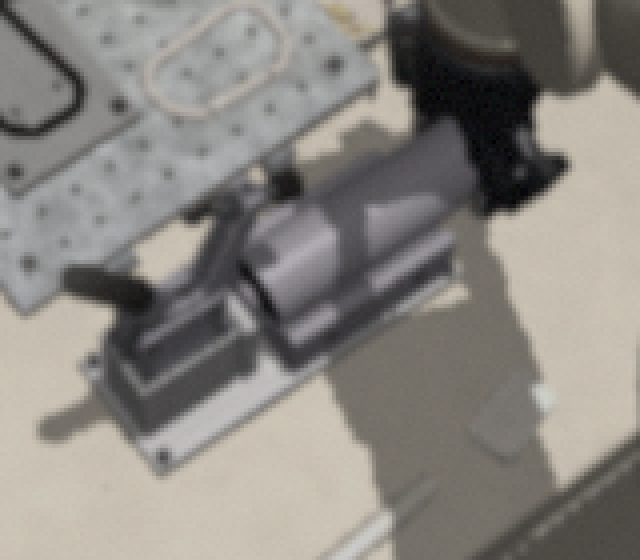

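Call:
{"fn": "servo_tool", "kwargs": {
  "steps": [
    {"tx":0.002,"ty":0,"tz":0,"yaw":0,"jaw":40},
    {"tx":0.004,"ty":0,"tz":0,"yaw":0,"jaw":40},
    {"tx":0.006,"ty":0,"tz":0,"yaw":0,"jaw":40},
    {"tx":0.008,"ty":0,"tz":0,"yaw":0,"jaw":40},
    {"tx":0.01,"ty":0,"tz":0,"yaw":0,"jaw":40}
  ]
}}

```text
t: 10.45
ee_pos: [0.4875, -0.029, 0.0477]
tool_rot: [0.0, 0.718, 0.696, 0.0]
wrist_force: [-1.2, -4.1, -2.1]
width: 0.0491
gripper_force: 21.6
```

```bash
python3 -c "from h import *;st()"
```

```text
t 10.45 fixture mm [  -0.4 -100.    47.7] tooly deg -1.73 tilt -1.0 w 49.1 gf 21.6 F [-1.1 -4.2 -2.1] j [-0.31  0.19  1.98  0.    0.97 -0.28]
```

Call:
{"fn": "servo_tool", "kwargs": {
  "steps": [
    {"tx":0.002,"ty":0,"tz":0,"yaw":0,"jaw":40},
    {"tx":0.004,"ty":0,"tz":0,"yaw":0,"jaw":40},
    {"tx":0.006,"ty":0,"tz":0,"yaw":0,"jaw":40},
    {"tx":0.008,"ty":0,"tz":0,"yaw":0,"jaw":40},
    {"tx":0.01,"ty":0,"tz":0,"yaw":0,"jaw":40}
  ]
}}

```text
t: 10.87
ee_pos: [0.4877, -0.0272, 0.0478]
tool_rot: [0.001, 0.717, 0.697, -0.001]
wrist_force: [-1.1, -12.1, -2.9]
width: 0.0493
gripper_force: 21.6
```

```bash
python3 -c "from h import *;st()"
```

```text
t 10.87 fixture mm [ -0.2 -98.3  47.8] tooly deg -1.69 tilt -1.0 w 49.3 gf 21.6 F [ -0.7 -12.1  -2.9] j [-0.3   0.19  1.98 -0.    0.97 -0.27]
```

Call:
{"fn": "servo_tool", "kwargs": {
  "steps": [
    {"tx":0,"ty":0,"tz":0,"yaw":0,"jaw":51},
    {"tx":0,"ty":0,"tz":0,"yaw":0,"jaw":54},
    {"tx":0,"ty":0,"tz":0,"yaw":0,"jaw":60},
    {"tx":0,"ty":0,"tz":0,"yaw":0,"jaw":75},
    {"tx":0,"ty":0,"tz":0,"yaw":0,"jaw":80}
  ]
}}

```text
t: 11.28
ee_pos: [0.4876, -0.0257, 0.0478]
tool_rot: [0.0, 0.718, 0.696, 0.0]
wrist_force: [-0.1, 1.0, 0.3]
width: 0.0796
gripper_force: 0.0
```

Call:
{"fn": "servo_tool", "kwargs": {
  "steps": [
    {"tx":0,"ty":0,"tz":0,"yaw":0,"jaw":80},
    {"tx":0,"ty":0,"tz":0,"yaw":0,"jaw":80},
    {"tx":-0.02,"ty":0,"tz":0,"yaw":0,"jaw":80},
    {"tx":-0.05,"ty":0,"tz":0,"yaw":0,"jaw":80},
    {"tx":-0.07,"ty":0,"tz":0,"yaw":0,"jaw":80}
  ]
}}

```text
t: 11.7
ee_pos: [0.4869, -0.0481, 0.0477]
tool_rot: [0.0, 0.718, 0.696, -0.0]
wrist_force: [-0.4, -1.3, 0.1]
width: 0.08
gripper_force: 0.0
```

```bash
python3 tilt.py w12;python3 - <<'E'
from h import *
g=load('w12');F=fx(cloud(g)); 
m=(F[...,2]>70)&(F[...,2]<95)&(abs(F[...,0])<26)&(F[...,1]>-140)&(np.arange(480)[:,None]<430)
q=F[m]; print(q[:,1].min())
for lo in range(-140,-40,20):
    r=q[(q[:,1]>lo)&(q[:,1]<lo+20)]
    if len(r)>50:
        f=lambda c:np.hypot(r[:,0]-c[0],r[:,2]-c[1])-25
        from scipy.optimize import least_squares
        print(lo,len(r),least_squares(f,[0,63],loss='soft_l1').x.round(2))
for th in (-150,-140,-135,-132,-130,-128,-125): print(th,((F[...,1]>th)&(F[...,1]<th+2)&(abs(F[...,0])<10)&(F[...,2]>80)&(F[...,2]<95)).sum())
E
```

```text
t 11.7 fixture mm [  -0.4 -119.2   47.7] tooly deg -1.73 tilt -1.0 w 80.0 gf 0.0 F [-0.3 -1.3  0.1] j [-0.35  0.19  1.98 -0.    0.97 -0.32]
13964 [  -4.  -128.3   85.7] [  4.  -23.4  90.3]
-130 1133 86.2 88.0 89.8
-115 1499 86.5 88.0 89.8
-100 1657 86.2 88.0 89.8
-85 1895 86.1 88.0 89.9
-70 2140 86.2 88.1 90.0
-55 2472 86.1 88.1 90.3
-40 2874 85.7 88.1 90.2
-25 294 86.0 88.0 90.1
-129.93487419315537
-140 3817 [ 0.39 63.08]
-120 9623 [ 0.39 63.12]
-100 11183 [ 0.36 63.14]
-80 13116 [ 0.35 63.15]
-60 15696 [ 0.33 63.17]
-150 0
-140 0
-135 0
-132 0
-130 187
-128 403
-125 425
```

Call:
{"fn": "servo_tool", "kwargs": {
  "steps": [
    {"tx":-0.1,"ty":0,"tz":0,"yaw":0,"jaw":80},
    {"tx":-0.2,"ty":0,"tz":0,"yaw":0,"jaw":80},
    {"tx":-0.24,"ty":0,"tz":0,"yaw":0,"jaw":20},
    {"tx":-0.24,"ty":0,"tz":-0.1,"yaw":0,"jaw":0},
    {"tx":-0.24,"ty":0,"tz":-0.2,"yaw":0,"jaw":0}
  ]
}}

```text
t: 12.17
ee_pos: [0.4826, -0.1191, 0.1064]
tool_rot: [-0.003, 0.719, 0.695, -0.001]
wrist_force: [0.8, 0.0, 0.5]
width: 0.0458
gripper_force: 0.0
```

```bash
python3 - <<'E'
from h import *
st()
g=snap('wrist','w13');F=fx(cloud(g))
for th in range(-138,-120,2): print(th,((F[...,1]>th)&(F[...,1]<th+2)&(abs(F[...,0])<10)&(F[...,2]>80)&(F[...,2]<95)).sum(),end='; ')
m=(F[...,2]>84)&(F[...,2]<92)&(abs(F[...,0])<3)&(F[...,1]<-50); print('end',np.percentile(F[m][:,1],[0,.2,1]),m.sum())
g=snap('scene','s3');F=fx(cloud(g)); m=(F[...,2]>140)&(abs(F[...,0])<40)&(F[...,1]>0)&(F[...,1]<220);q=F[m]
for lo in range(0,220,15):
    r=q[(q[:,1]>=lo)&(q[:,1]<lo+15)]
    if len(r)>3: print(lo,len(r),r.mean(0).round(0),r[:,2].max().round(0))
cv2.imwrite('pics/w13.png',g['frame'][:,:,::-1])
E
```

```text
t 12.17 fixture mm [  -2.5 -190.3  106.4] tooly deg -1.88 tilt -0.99998 w 45.8 gf 0.0 F [0.8 0.  0.5] j [-0.49  0.11  1.93  0.    1.11 -0.45]
-138 0; -136 0; -134 0; -132 0; -130 159; -128 301; -126 280; -124 318; -122 264; end [-128.95088565 -128.91760468 -128.49278559] 2572
15 25 [ -3.  26. 179.] 184.0
30 48 [ -3.  36. 180.] 186.0
45 64 [ -3.  54. 189.] 197.0
60 139 [ -3.  67. 174.] 198.0
75 26 [ -1.  78. 151.] 192.0
105 20 [ -2. 116. 152.] 163.0
120 62 [ -6. 129. 167.] 188.0
135 67 [ -6. 143. 195.] 217.0
150 74 [ -4. 157. 216.] 224.0
```

Call:
{"fn": "servo_tool", "kwargs": {
  "steps": [
    {"tx":0.02,"ty":0.007,"tz":-0.12,"yaw":-0.001,"jaw":0},
    {"tx":0.06,"ty":0.007,"tz":-0.24,"yaw":-0.001,"jaw":0},
    {"tx":0.12,"ty":0.007,"tz":-0.36,"yaw":-0.001,"jaw":0},
    {"tx":0.2,"ty":0.007,"tz":-0.46,"yaw":-0.001,"jaw":0},
    {"tx":0.3,"ty":0.007,"tz":-0.5,"yaw":-0.001,"jaw":0}
  ]
}}

```text
t: 12.68
ee_pos: [0.4913, -0.0295, 0.2624]
tool_rot: [0.003, 0.717, 0.697, 0.002]
wrist_force: [1.1, 0.0, 0.8]
width: 0.0001
gripper_force: 0.0
```

Call:
{"fn": "servo_tool", "kwargs": {
  "steps": [
    {"tx":0.13,"ty":0,"tz":0,"yaw":0,"jaw":0},
    {"tx":0.26,"ty":0,"tz":0,"yaw":0,"jaw":0},
    {"tx":0.39,"ty":0,"tz":0,"yaw":0,"jaw":0},
    {"tx":0.5,"ty":0,"tz":0,"yaw":0,"jaw":0},
    {"tx":0.55,"ty":0,"tz":0,"yaw":0,"jaw":0}
  ]
}}

```text
t: 13.1
ee_pos: [0.493, 0.1396, 0.2569]
tool_rot: [-0.001, 0.716, 0.699, 0.0]
wrist_force: [0.4, -0.2, 0.4]
width: -0.0002
gripper_force: 0.0
```

```bash
python3 - <<'E'
from h import *
st()
g=snap('wrist','w14');F=fx(cloud(g)); m=(F[...,2]>145)&(F[...,2]<235)&(abs(F[...,0])<40)&(F[...,1]>100)&(F[...,1]<220)&(np.arange(480)[:,None]<300);q=F[m]
for lo in range(100,220,8):
    r=q[(q[:,1]>=lo)&(q[:,1]<lo+8)]
    if len(r)>3: print(lo,len(r),r.mean(0).round(1),r[:,0].min().round(1),r[:,0].max().round(1),r[:,2].max().round(0))
E
```

```text
t 13.1 fixture mm [ -0.   68.7 256.9] tooly deg -1.38 tilt -1.0 w -0.2 gf 0.0 F [ 0.4 -0.2  0.4] j [ 0.04 -0.02  1.75  0.    1.41  0.06]
108 47 [1.000e-01 1.141e+02 1.510e+02] -3.9 4.0 161.0
116 386 [  0.3 120.4 162.2] -10.1 10.2 172.0
124 474 [  0.2 128.  174.7] -10.1 10.1 187.0
132 590 [  0.2 136.2 190.4] -9.0 9.5 202.0
140 753 [2.000e-01 1.442e+02 2.051e+02] -9.0 9.5 216.0
148 926 [2.000e-01 1.520e+02 2.172e+02] -8.9 9.4 223.0
156 773 [2.000e-01 1.596e+02 2.195e+02] -8.4 9.0 223.0
164 51 [1.000e-01 1.646e+02 2.167e+02] -4.7 4.6 219.0
```

View pics/w14.png

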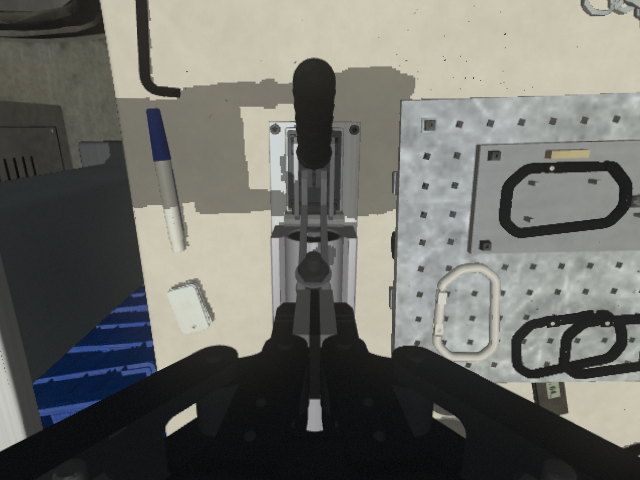

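Call:
{"fn": "servo_tool", "kwargs": {
  "steps": [
    {"tx":0.1,"ty":0,"tz":0,"yaw":0.002,"jaw":0},
    {"tx":0.178,"ty":0,"tz":0,"yaw":0.002,"jaw":0},
    {"tx":0.178,"ty":0,"tz":0.07,"yaw":0.002,"jaw":0},
    {"tx":0.178,"ty":0,"tz":0.13,"yaw":0.002,"jaw":0},
    {"tx":0.178,"ty":0,"tz":0.14,"yaw":0.002,"jaw":0}
  ]
}}

```text
t: 13.57
ee_pos: [0.493, 0.1889, 0.2116]
tool_rot: [-0.002, 0.719, 0.695, -0.003]
wrist_force: [-1.1, -0.4, 0.3]
width: -0.0003
gripper_force: 0.0
```

```bash
python3 -c "from h import *;st()"
```

```text
t 13.57 fixture mm [ -1.5 117.9 211.6] tooly deg -1.89 tilt -0.99998 w -0.3 gf 0.0 F [-1.1 -0.4  0.3] j [ 0.14  0.06  1.75 -0.    1.33  0.17]
```

Call:
{"fn": "servo_tool", "kwargs": {
  "steps": [
    {"tx":0.035,"ty":0.002,"tz":0,"yaw":0,"jaw":0},
    {"tx":0.063,"ty":0.002,"tz":0.013,"yaw":0,"jaw":0},
    {"tx":0.087,"ty":0.002,"tz":0.033,"yaw":0,"jaw":0},
    {"tx":0.11,"ty":0.002,"tz":0.057,"yaw":0,"jaw":0},
    {"tx":0.128,"ty":0.002,"tz":0.081,"yaw":0,"jaw":0}
  ]
}}

```text
t: 13.98
ee_pos: [0.4993, 0.2289, 0.1954]
tool_rot: [0.002, 0.719, 0.695, 0.003]
wrist_force: [-4.1, -4.6, 11.0]
width: -0.0003
gripper_force: 5.5
```

```bash
python3 -c "from h import *;st()"
```

```text
t 13.98 fixture mm [  3.6 158.1 195.4] tooly deg -1.88 tilt -0.99998 w -0.3 gf 5.5 F [-4.  -4.8 11. ] j [ 0.21  0.12  1.72 -0.    1.29  0.24]
```

Call:
{"fn": "servo_tool", "kwargs": {
  "steps": [
    {"tx":0.01,"ty":-0.008,"tz":0.018,"yaw":0,"jaw":0},
    {"tx":0.02,"ty":-0.008,"tz":0.037,"yaw":0,"jaw":0},
    {"tx":0.026,"ty":-0.008,"tz":0.053,"yaw":0,"jaw":0},
    {"tx":0.03,"ty":-0.008,"tz":0.066,"yaw":0,"jaw":0},
    {"tx":0.033,"ty":-0.008,"tz":0.076,"yaw":0,"jaw":0}
  ]
}}

```text
t: 14.4
ee_pos: [0.496, 0.2381, 0.169]
tool_rot: [0.0, 0.719, 0.695, 0.001]
wrist_force: [2.8, -0.7, 4.4]
width: 0.0002
gripper_force: 2.0
```

```bash
python3 - <<'E'
from h import *
st()
g=snap('scene','s4');F=fx(cloud(g)); m=(F[...,2]>100)&(F[...,2]<235)&(abs(F[...,0])<14)&(F[...,1]>-20)&(F[...,1]<240);q=F[m]
for lo in range(-20,240,10):
    r=q[(q[:,1]>=lo)&(q[:,1]<lo+10)]
    if len(r)>3: print(lo,len(r),r[:,2].min().round(0),r[:,2].max().round(0),end='; ')
E
```

```text
t 14.4 fixture mm [  0.  167.2 169. ] tooly deg -1.91 tilt -1.0 w 0.2 gf 2.0 F [ 2.8 -0.6  4.4] j [0.23 0.16 1.74 0.   1.24 0.26]
100 19 104.0 138.0; 110 53 101.0 147.0; 120 51 101.0 154.0; 130 29 104.0 155.0; 170 51 148.0 213.0; 180 56 152.0 235.0; 190 43 153.0 167.0; 200 12 156.0 165.0;
```

Call:
{"fn": "servo_tool", "kwargs": {
  "steps": [
    {"tx":0.002,"ty":0,"tz":0.007,"yaw":0,"jaw":0},
    {"tx":0.004,"ty":0,"tz":0.014,"yaw":0,"jaw":0},
    {"tx":0.005,"ty":0,"tz":0.021,"yaw":0,"jaw":0},
    {"tx":0.006,"ty":0,"tz":0.027,"yaw":0,"jaw":0},
    {"tx":0.006,"ty":0,"tz":0.032,"yaw":0,"jaw":0}
  ]
}}

```text
t: 14.87
ee_pos: [0.4947, 0.2396, 0.1592]
tool_rot: [-0.001, 0.719, 0.695, -0.0]
wrist_force: [-2.8, 0.4, 11.9]
width: -0.0001
gripper_force: 5.8
```

```bash
python3 -c "from h import *;st()"
```

```text
t 14.87 fixture mm [ -1.4 168.7 159.2] tooly deg -1.9 tilt -1.0 w -0.1 gf 5.8 F [-2.8  0.3 11.9] j [0.23 0.17 1.75 0.   1.22 0.26]
```

Call:
{"fn": "servo_tool", "kwargs": {
  "steps": [
    {"tx":0.001,"ty":0.003,"tz":0.005,"yaw":0,"jaw":0},
    {"tx":0.002,"ty":0.003,"tz":0.01,"yaw":0,"jaw":0},
    {"tx":0.002,"ty":0.003,"tz":0.014,"yaw":0,"jaw":0},
    {"tx":0.002,"ty":0.003,"tz":0.014,"yaw":0,"jaw":0}
  ]
}}

```text
t: 15.2
ee_pos: [0.4953, 0.2402, 0.1578]
tool_rot: [-0.001, 0.719, 0.695, -0.001]
wrist_force: [-12.1, -3.4, 24.8]
width: 0.0001
gripper_force: 12.1
```

```bash
python3 -c "from h import *;st()"
```

```text
t 15.2 fixture mm [ -0.8 169.2 157.8] tooly deg -1.87 tilt -1.0 w 0.1 gf 12.1 F [-12.   -3.8  24.8] j [0.23 0.17 1.75 0.   1.22 0.26]
```

Call:
{"fn": "servo_tool", "kwargs": {
  "steps": [
    {"tx":0,"ty":0,"tz":-0.02,"yaw":0,"jaw":0},
    {"tx":0,"ty":0,"tz":-0.1,"yaw":0,"jaw":0},
    {"tx":0,"ty":0,"tz":-0.2,"yaw":0,"jaw":0},
    {"tx":-0.05,"ty":0,"tz":-0.3,"yaw":0,"jaw":0},
    {"tx":-0.15,"ty":0,"tz":-0.35,"yaw":0,"jaw":0}
  ]
}}

```text
t: 15.62
ee_pos: [0.4949, 0.1966, 0.2627]
tool_rot: [0.0, 0.717, 0.697, 0.002]
wrist_force: [1.1, -0.5, 0.2]
width: 0.0002
gripper_force: 0.0
```

```bash
python3 - <<'E'
from h import *
st()
g=snap('wrist','w15');F=fx(cloud(g)); m=(F[...,2]>115)&(F[...,2]<200)&(abs(F[...,0])<5)&(F[...,1]>110)&(F[...,1]<240)&(np.arange(480)[:,None]<300);q=F[m]
for lo in range(110,230,10):
    r=q[(q[:,1]>=lo)&(q[:,1]<lo+10)]
    if len(r)>3: print(lo,len(r),r.mean(0).round(1))
h=q[(q[:,1]>150)&(q[:,1]<195)]; print('handle deg',np.rad2deg(np.arctan(np.polyfit(h[:,1],h[:,2],1)[0])))
g=snap('scene','s5'); cv2.imwrite('pics/s5c.png',cv2.resize(g['frame'][190:340,250:430,::-1],(720,600),interpolation=3))
E
```

```text
t 15.62 fixture mm [1.000e-01 1.257e+02 2.627e+02] tooly deg -1.7 tilt -0.99999 w 0.2 gf 0.0 F [ 1.1 -0.4  0.2] j [0.15 0.03 1.69 0.   1.42 0.18]
110 170 [  0.2 114.7 136.2]
120 137 [  0.  125.7 145.9]
130 225 [-1.000e-01  1.348e+02  1.473e+02]
140 230 [1.000e-01 1.450e+02 1.485e+02]
150 254 [  0.2 154.9 149.6]
160 263 [1.000e-01 1.650e+02 1.507e+02]
170 289 [ -0.  175.  151.8]
180 289 [ -0.  185.  152.9]
190 306 [ -0.  195.  153.8]
200 122 [  0.  202.1 150.9]
handle deg 6.386792933350033
```

View pics/s5c.png

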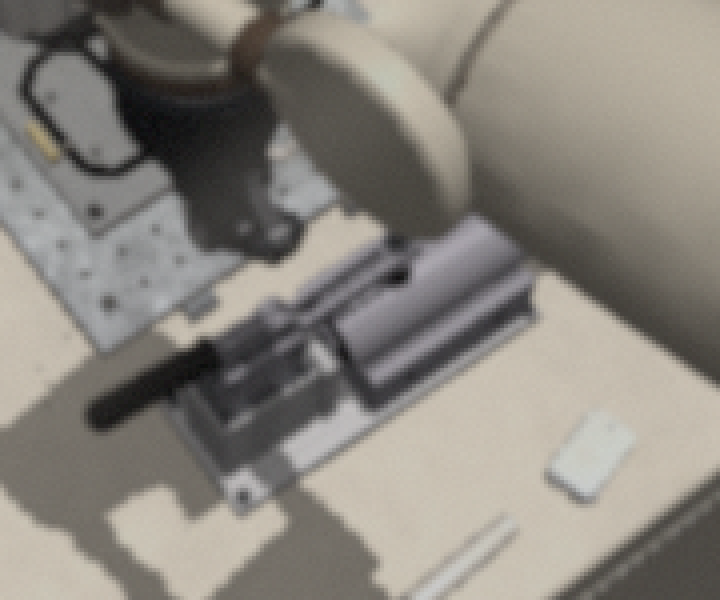

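```bash
python3 -c "from h import *;print(job_done())"
```

```text
the job is handed in; nothing more can be done
None
```

The job is handed in after about 16 s of the 64 s allowed: the roller lies centred in the V and against the stop, released before clamping, with the clamp handle at its hard stop. The tip's pressing force and the bystanders' positions were not measured, and the hand-in returned no verdict.

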